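# Find the free well in the marker stand and seat the new marker

## Task

Put the new marker away in the wooden marker stand, cap end down. Three of its four wells still have an old cap left out of sight at the bottom and one is free: feel for the free one gently with the marker itself (press on the stand with less than about 2 kg, 20 N, at any time), then push the marker in there past the spring catch until it is fully home, and let go. Leave the other things on the table where they are.

Things in the scene. Friction and masses are not known exactly. Their poses are not given: they have to be found in the camera images.
- marker: New marker standing upright on its cap on the table, loose, about 60 g, 128 mm tall. Origin: centre of the cap's end face (foot), z up along it. Black cap 22 mm wide to 36 mm up (first 6 mm taper down to 16 mm at the foot; groove 17.4 mm wide from 9 to 17 mm); white barrel 20 mm wide, 36 to 116 mm, thin metal band; black end plug 15 mm wide. Grip the barrel about 95 mm above the foot.
- stand: Marker stand: wooden block 116 x 116 x 72 mm, fixed, four wells in its top. Origin: centre of underside, x, y along its sides. Wells: round, 25 mm wide, 60 mm deep, 1.5 mm play round a marker; the floor (12 mm above the table) is a sprung plate, gives up to 6 mm: 2 N plus 1.3 N/mm. In three wells an old black cap (22 mm wide, 30 mm high) stands on it and stops a marker's foot 30 mm above the floor. Free well varies.
- well0 (a point): Centre of a well's mouth, at the stand's top, at x +27, y +27 mm in the stand's frame. Two sprung black balls stand 3.5 mm into each well, 13 mm above its floor: a marker let in gently stops on them, foot about 9 to 12 mm above the floor, needs about 5 to 10 N to push past, then clicks home on the floor with the balls in the cap's groove.
- well1 (a point): Centre of a well's mouth, at the stand's top, at x +27, y -27 mm in the stand's frame. Two sprung black balls stand 3.5 mm into each well, 13 mm above its floor: a marker let in gently stops on them, foot about 9 to 12 mm above the floor, needs about 5 to 10 N to push past, then clicks home on the floor with the balls in the cap's groove.
- well2 (a point): Centre of a well's mouth, at the stand's top, at x -27, y +27 mm in the stand's frame. Two sprung black balls stand 3.5 mm into each well, 13 mm above its floor: a marker let in gently stops on them, foot about 9 to 12 mm above the floor, needs about 5 to 10 N to push past, then clicks home on the floor with the balls in the cap's groove.
- well3 (a point): Centre of a well's mouth, at the stand's top, at x -27, y -27 mm in the stand's frame. Two sprung black balls stand 3.5 mm into each well, 13 mm above its floor: a marker let in gently stops on them, foot about 9 to 12 mm above the floor, needs about 5 to 10 N to push past, then clicks home on the floor with the balls in the cap's groove.
- glue_stick: Bystander: a glue stick standing upright, white with a grey cap, 30 mm diameter, 92 mm tall; origin at the centre of its underside.
- ink_bottle: Bystander: a small glass ink jar with a black lid, 42 mm diameter, 70 mm tall; origin at the centre of its underside.
- tape_roll: Bystander: a roll of masking tape lying flat, 90 mm diameter, 25 mm high; origin at the centre of its underside.
- eraser: Bystander: a white eraser, 45 x 22 x 13 mm; origin at the centre of its underside.
- glue_bottle: Bystander: a white glue bottle standing upright, 40 mm diameter, 110 mm tall; origin at the centre of its underside.
Not all that is in view belongs to the job. Leave any orange or red look-alike of the marker alone.

How it is judged:
On the way, in this order (a step that is already met when the one before it is completed fails the run):
1. the marker is lifted so that its foot is above the stand's top (height (world z) of marker above 0.075 m), for 0.1 s.
2. the marker's foot is inside a well, about 10 mm below the stand's top (height (world z) of marker below 0.062 m and (horizontal distance between marker and well0 below 0.004 m or horizontal distance between marker and well1 below 0.004 m or horizontal distance between marker and well2 below 0.004 m or horizontal distance between marker and well3 below 0.004 m)), for 0.1 s.
At the end, for the whole second after the job is handed in: The marker stands upright (within 7 degrees) and at rest in the free well, its foot on the well's floor (within 3.5 mm) and within 3 mm of the well's axis, released by the fingers ((horizontal distance between marker and well0 below 0.003 m or horizontal distance between marker and well1 below 0.003 m or horizontal distance between marker and well2 below 0.003 m or horizontal distance between marker and well3 below 0.003 m) and z of marker in the frame of stand between 0.008 and 0.0155 m and angle between marker's own z axis and vertical below 0.12 rad and linear speed of marker below 0.02 m/s and contact force between marker and the fingers below 0.05 N); the robot touches nothing.
It fails at once if the stand (or an old cap in it) is pressed with more than 20 N (contact force between stand and anything else above 20 N).
It fails at once if a bystander is moved more than 25 mm (distance of any of glue_stick, ink_bottle, tape_roll, eraser, glue_bottle from where it was at the start of the episode above 0.025 m).
It also fails if it takes over 64 s, if anything falls off the work surface, if the arm or the gripper's body presses on something with over 40 N, if the wrist force passes 120 N, or if a joint passes its speed limit or range.

## Robot

A 6-joint arm with a two-finger parallel gripper is mounted at the origin on the work surface. World frame = base frame: x ahead of the robot, y to its left, z up, the work surface at z = 0. Lengths are in m, angles in rad, forces in N, time in s.
With the tool pointing down it reaches from about 0.35 to 0.725 m from the base axis. Payload 4.3 kg.
Tool frame: the origin (TCP) lies midway between the tips of the shut fingers; the grasp point (between the pads) lies 19 mm behind it; z points along the fingers, y is the line along which they close (so a half turn about z gives the same grasp; the last joint's range is limited). The gripper opens to 85 mm and grips with 20 to 120 N. Pads are 22 mm wide; open, the fingers measure 114 mm over their backs; the gripper's body (76 mm by 85 mm) begins 54 mm behind the grasp point. The pads swing forward as they close: fully open they stand 13 mm farther back than shut.
Start: joints at [1.17, 0.377, 0.081, 1.274, 0, 1.46], TCP at [0.165, 0.551, 0.231] pointing down, gripper open.
Joint ranges: [-2.72, 2.72], [-0.84, 1.66], [-1.02, 1.22], [-1.77, 2.12], [-1.37, 1.28], [-3.14, 3.14]. Speed limits (rad/s): [2.57, 2.57, 3.14, 3.14, 3.14, 3.14].

## Interface

Orientations are given as a 3x3 rotation matrix whose columns are the frame's x, y, z axes.
In Python, from plant import manip gives the robot as it stands.
- The arm moves only by the tool drive_tool, never from a script. Its argument "deltas" is text: rows parted by semicolons, each of 7 numbers parted by spaces: the gripper command: -1 is fully open, 1 is shut, values between are in proportion, then the shift along the tool's x, y, z each as a share of 2 cm, from -1 to 1, then the turn, a rotation vector about the tool's x, y, z each as a share of 5 degrees, from -1 to 1. In form: jaw x y z ax ay az; .... A call has 1 to 10 rows; each row shifts and turns the commanded pose from where the row before left it, along the tool's axes as they then stand; what a row does not reach is not made up. A row lasts 1/10 s, in which the tool goes at most 50 mm and 8.59 degrees, less where a joint would pass 70% of its speed; a pose out of reach is approached as far as the arm can. A call with a number of a shift or a turn outside -1 to 1 is refused whole. A call with a gripper value outside its range is refused whole. The fingers move at their own pace and stop on an object; "force" is the grip in N (left out, the last holds). Time passes only in rows, so rows that do not move let the fingers close. It gives the time, the measured TCP pose, the force, the opening and the grip force at its end, in the units of the state.
- manip.state(): the state, without advancing time (a new reading comes with each control period).
- manip.get_image(name): name is "scene" or "side" or "wrist"; returns (picture, depth): 480x640x3 uint8, red, green, blue; 480x640 float32, m along the optical axis (not along the pixel's ray), 0 where there is no reading.
- manip.camera_params(name): a dict with "fx", "fy", "cx", "cy" (pixels), "k1" (the pictures are not rectified: a ray, as slopes to the right and down, at radius r is drawn at 1 + k1 r^2 times it, then the intrinsics apply), "extrinsics" (4x4, takes a point from camera to world coordinates). Camera axes: x right, y down, z forward; pixel columns grow to the right and rows downward; lengths in m; the calibration is good to about 2 mm. A picture is of the moment at which its call begins: read the wrist's pose just before it. camera_params takes no time and is no camera call; for the wrist camera it gives the pose at the moment of the call.
- manip.sign_off(): hands the job in; it is judged then, once.
Trained networks look in the newest picture that a camera, given by its name, has taken for a name from the list of things; names that differ only in an ending like _2 or _b are one class to them, and where a whole thing is asked for, a point or a joint stands for the part that bears it (a point fixed in the world has none). Each returns a list of dicts, best first, with "confidence" (0 to 1); they miss things now and then, are a little off and sometimes report something else, mostly with a low value. They report only what shows in the picture. A call takes as long as a camera call. They do not tell look-alikes from the thing itself.
- manip.masks_of(camera, label): "region" (480x640 bool, what is visible of it) and "box" ([left, top, right, bottom] in pixels, round what is visible of it).
The state is a dict: "time": time; "q": joint angles; "dq": joint speeds; "effort": joint torques, N m; "eef_pos": TCP position; "eef_rot": TCP orientation; "contact_force": force on the tool from outside, world axes, zero at the start; "moment": the same for the moment, N m; "grip_width": opening from 0.0 (shut) to 1.0 (fully open); "gripper_force": force on a finger pad.
Only numpy, scipy, OpenCV 4.12 (cv2) and the standard library are available. Lean on these libraries where they do the work, as an engineer would, in place of code of your own. Each camera call takes 0.05 s, during which the arm holds its last target. There are 200 camera calls.

## Working session

There is one attempt and no reset: what is moved stays moved. The work goes in short steps, Python scripts to look and compute and a tool call to move; the robot and the scene stay as the last step left them, time stands still between calls to the robot, and variables do not carry over. Pictures are saved under pics/ and viewed, at most 10 in all, crops included, and the job is handed in when it is done.

Besides the shell and the picture viewer there is one more tool, called after ">>>" in YAML: its name, and indented under it one key for each argument. drive_tool: Moves the arm, as the interface text tells. Shift numbers are shares of 2 cm and turn numbers shares of 5 degrees, none past 1 either way. Its arguments: {"type":"object","properties":{"deltas":{"type":"string"},"force":{"type":"number"}},"required":["deltas"]}

```bash
mkdir -p pics; ls; cat > h.py <<'E'
import numpy as np, cv2
from plant import manip
def pts(cam, dep, uv, P=None):
    P=P or manip.camera_params(cam)
    K=np.array([[P['fx'],0,P['cx']],[0,P['fy'],P['cy']],[0,0,1.]])
    uv=np.asarray(uv,float).reshape(-1,1,2)
    n=cv2.undistortPoints(uv,K,np.array([P['k1'],0,0,0.])).reshape(-1,2)
    d=dep[uv[:,0,1].astype(int),uv[:,0,0].astype(int)]
    c=np.c_[n*d[:,None],d]
    T=np.array(P['extrinsics']); return (c@T[:3,:3].T+T[:3,3])[d>0]
def region_pts(cam,dep,m,P=None):
    v,u=np.nonzero(m); return pts(cam,dep,np.c_[u,v],P)
E
python3 - <<'E'
from h import *
s=manip.state();print(s['time'],s['eef_pos'],s['eef_rot'],s['contact_force'])
ims=[]
for c in ('scene','side'):
    im,d=manip.get_image(c);cv2.imwrite(f'pics/{c}.png',im[...,::-1])
    np.save(c+'.npy',d);np.save(c+'_rgb.npy',im)
    for l in ('marker','stand','glue_stick','ink_bottle','tape_roll','eraser','glue_bottle'):
        for r in manip.masks_of(c,l):
            p=region_pts(c,d,r['region'])
            print(c,l,round(r['confidence'],2),r['box'],len(p), *( [np.round(np.percentile(p,q,axis=0),3) for q in (3,50,97)] if len(p) else []))
E
```

```text
pics
0.0 [0.16460816 0.5502659  0.2303913 ] [[-9.58006826e-01  2.86744295e-01 -7.94493608e-04]
 [ 2.86745294e-01  9.58005148e-01 -1.80901888e-03]
 [ 2.42403122e-04 -1.96086974e-03 -9.99998048e-01]] [0.17855876 0.49509273 0.22567775]
scene marker 0.59 [412.9, 224.8, 426.3, 257.3] 287 [0.553 0.21  0.011] [0.565 0.219 0.077] [0.57  0.229 0.128]
scene marker 0.58 [382.5, 215.1, 396.0, 255.9] 304 [0.542 0.148 0.004] [0.554 0.157 0.073] [0.559 0.167 0.128]
scene marker 0.56 [401.3, 184.2, 416.2, 220.8] 291 [0.438 0.188 0.007] [0.449 0.197 0.072] [0.454 0.207 0.129]
scene marker 0.49 [390.2, 199.1, 397.8, 218.4] 135 [0.491 0.151 0.077] [0.498 0.159 0.106] [0.503 0.168 0.129]
scene marker 0.49 [379.5, 182.5, 393.0, 219.2] 257 [0.436 0.131 0.009] [0.444 0.139 0.071] [0.449 0.149 0.128]
scene marker 0.44 [337.7, 199.4, 352.6, 216.3] 144 [0.41  0.023 0.002] [0.433 0.039 0.012] [0.451 0.055 0.017]
scene stand 0.8 [249.0, 188.0, 295.2, 245.1] 2519 [ 0.451 -0.191  0.007] [ 0.529 -0.133  0.07 ] [ 0.571 -0.076  0.076]
scene glue_stick 0.68 [318.4, 283.4, 335.6, 317.7] 426 [ 0.722  0.006 -0.001] [0.7
[... 1413 characters left out ...]
26]
side stand 0.98 [289.7, 263.7, 390.3, 356.4] 6098 [ 0.437 -0.203  0.005] [ 0.481 -0.156  0.066] [ 0.56  -0.088  0.073]
side glue_stick 0.82 [360.9, 200.8, 378.9, 241.8] 538 [0.725 0.01  0.001] [0.732 0.016 0.05 ] [0.751 0.036 0.092]
side ink_bottle 0.7 [298.3, 188.2, 315.6, 219.7] 520 [0.672 0.165 0.004] [0.683 0.174 0.04 ] [0.705 0.197 0.07 ]
side tape_roll 0.64 [150.0, 204.3, 188.8, 234.8] 753 [0.38  0.317 0.001] [0.419 0.348 0.015] [0.459 0.402 0.026]
side eraser 0.76 [235.0, 281.0, 257.3, 297.5] 295 [ 0.406  0.02  -0.001] [0.425 0.034 0.011] [0.451 0.056 0.014]
side glue_bottle 0.87 [479.6, 305.0, 513.3, 367.3] 1368 [ 0.623 -0.374  0.004] [ 0.63  -0.359  0.056] [ 0.647 -0.34   0.109]
```

```bash
python3 - <<'E'
import cv2,numpy as np
a=cv2.imread('pics/scene.png')[170:270,360:440];b=cv2.imread('pics/side.png')[165:275,190:280]
a=cv2.resize(a,(400,500),interpolation=cv2.INTER_CUBIC);b=cv2.resize(b,(400,489),interpolation=cv2.INTER_CUBIC)
b=cv2.copyMakeBorder(b,0,11,0,0,cv2.BORDER_CONSTANT);cv2.imwrite('pics/crop.png',np.hstack([a,b]))
E
```

```text
(no output)
```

View pics/crop.png

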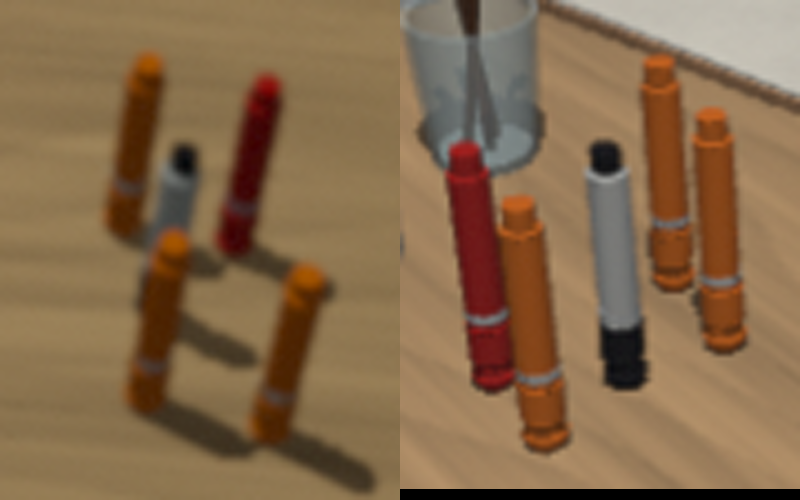

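View pics/side.png

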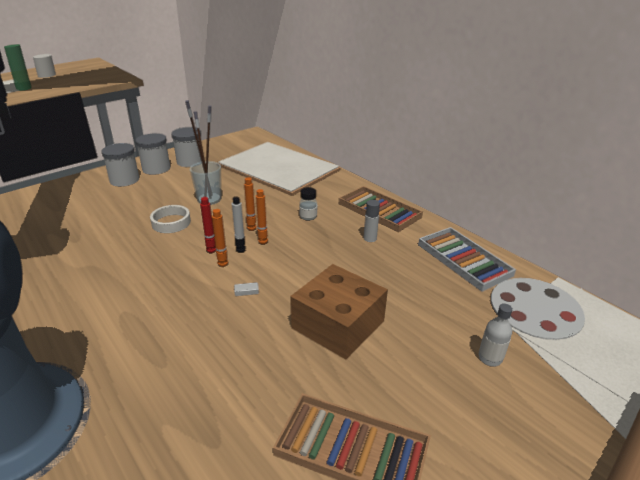

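Candidates in the side view are the orange ones at (221,237), (250,204) and (262,217), the red one at (209,224), and the white and black one at (240,225). The white barrel with black cap and plug is the only one that fits the description, and the crop confirms it. It stands at about (0.493, 0.159). I'll move above it.

>>> drive_tool:
  deltas: "-1 -1 -0.66 0 0 0 0;-1 -1 -0.66 0 0 0 0;-1 -1 -0.66 0 0 0 0;-1 -1 -0.66 0 0 0 0;-1 -1 -0.66 0 0 0 0;-1 -1 -0.66 0 0 0 0;-1 -1 -0.66 0 0 0 0;-1 -1 -0.66 0 0 0 0;-1 -1 -0.66 0 0 0 0;-1 -1 -0.66 0 0 0 0"

```text
time: 1.8
eef_pos: [0.3192, 0.3663, 0.2315]
eef_rot: [[-0.958, 0.287, 0.0], [0.287, 0.958, 0.0], [-0.0, 0.0, -1.0]]
contact_force: [0.1, 0.8, -0.5]
grip_width: 1.002
gripper_force: 0.0
```

>>> drive_tool:
  deltas: "-1 -1 -0.66 0 0 0 0;-1 -1 -0.66 0 0 0 0;-1 -1 -0.66 0 0 0 0;-1 -1 -0.66 0 0 0 0;-1 -1 -0.66 0 0 0 0;-1 -1 -0.66 0 0 0 0;-1 -1 -0.66 0 0 0 0;-1 -1 -0.66 0 0 0 0;-0.5 0 0 0 0 0 0;-0.5 0 0 0 0 0 0"

```text
time: 2.8
eef_pos: [0.4416, 0.2199, 0.2313]
eef_rot: [[-0.958, 0.288, -0.0], [0.288, 0.958, 0.001], [0.0, 0.0, -1.0]]
contact_force: [-0.8, -0.9, 0.1]
grip_width: 0.753
gripper_force: 0.0
```

```bash
python3 - <<'E'
from h import *
s=manip.state();print(s['time'],s['eef_pos'],s['eef_rot'].round(3).tolist(),s['contact_force'],s['grip_width'])
P=manip.camera_params('wrist');print(np.round(P['extrinsics'],3).tolist())
im,d=manip.get_image('wrist');cv2.imwrite('pics/w1.png',im[...,::-1]);np.save('w1.npy',d)
for l in ('marker','stand'):
    for r in manip.masks_of('wrist',l):
        p=region_pts('wrist',d,r['region'],P);c=im[r['region']].mean(0)
        print(l,round(r['confidence'],2),r['box'],c.round(),len(p),[np.round(np.percentile(p,q,axis=0),4) for q in (3,50,97)])
E
```

```text
2.8 [0.44164564 0.21992974 0.23130517] [[-0.958, 0.288, -0.0], [0.288, 0.958, 0.001], [0.0, 0.0, -1.0]] [-0.82360591 -0.93021887  0.08323582] 0.7532885763154421
[[0.289, 0.91, 0.297, 0.365], [0.957, -0.275, -0.089, 0.243], [0.001, 0.31, -0.951, 0.373], [0.0, 0.0, 0.0, 1.0]]
marker 0.88 [281.9, 199.9, 312.2, 258.6] [130.  19.  15.] 1255 [array([0.4322, 0.1942, 0.0186]), array([0.4361, 0.2036, 0.1073]), array([0.4462, 0.2102, 0.1283])]
marker 0.86 [344.1, 293.0, 376.6, 385.0] [139.  68.   6.] 1821 [array([0.547 , 0.2138, 0.0086]), array([0.5501, 0.2233, 0.088 ]), array([0.5605, 0.2318, 0.1279])]
marker 0.63 [255.8, 254.6, 293.0, 336.1] [78. 76. 72.] 1742 [array([0.4815, 0.1545, 0.0071]), array([0.4852, 0.1662, 0.092 ]), array([0.4973, 0.1724, 0.1278])]
marker 0.62 [276.6, 301.9, 305.5, 392.7] [134.  65.   7.] 1837 [array([0.5361, 0.1526, 0.0083]), array([0.5397, 0.1632, 0.0867]), array([0.55  , 0.1696, 0.1278])]
marker 0.57 [202.6, 207.5, 255.8, 273.8] [136.  67.   7.] 1659 [array([0.4269, 0.1366, 0.0069]), array([0.4326, 0.1484, 0.096 ]), array([0.4433, 0.1525, 0.1277])]
stand 0.66 [0.0, 278.7, 108.3, 438.2] [99. 65. 32.] 10767 [array([ 0.441 , -0.1532,  0.0046]), array([ 0.5034, -0.0872,  0.0607]), array([ 0.5557, -0.0699,  0.0722])]
```

View pics/w1.png

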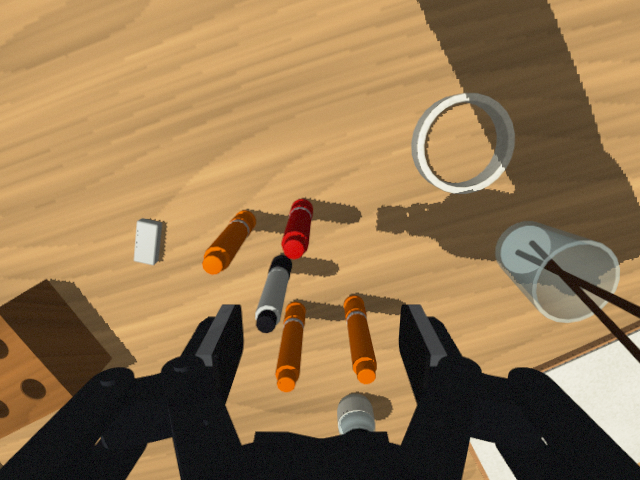

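The wrist view shows the white marker with its plug at (266,319), its cap at (281,264), and orange neighbours around it. I'll fit its axis.

```bash
cat >> h.py <<'E'
from scipy.optimize import least_squares
def fitc(p,r):
    return least_squares(lambda c:np.hypot(p[:,0]-c[0],p[:,1]-c[1])-r,np.median(p[:,:2],0),loss='soft_l1',f_scale=.001).x
E
python3 - <<'E'
from h import *
def rep(c,im,d,P,approx):
    u,v=np.meshgrid(np.arange(640),np.arange(480)); 
    q=np.full((480,640,3),np.nan);m=d>0;q[m]=region_pts(c,d,m,P)
    n=np.hypot(q[...,0]-approx[0],q[...,1]-approx[1])<.022
    t=q[n&(q[...,2]>.1255)];b=q[n&(q[...,2]>.045)&(q[...,2]<.11)]
    cam=np.array(P['extrinsics'])[:3,3]
    print(c,'top',len(t),t.mean(0),(t.min(0)+t.max(0))/2,np.ptp(t,axis=0))
    # barrel: start from shifted guess away from camera
    o=np.median(b[:,:2],0);w=o-cam[:2];w/=np.linalg.norm(w)
    r=least_squares(lambda c:np.hypot(b[:,0]-c[0],b[:,1]-c[1])-.01,o+.008*w,loss='soft_l1',f_scale=.001)
    print('barrel',len(b),r.x,np.abs(r.fun).mean())
P=manip.camera_params('wrist');im=cv2.imread('pics/w1.png');rep('wrist',im,np.load('w1.npy'),P,(.491,.162))
for c in('scene','side'): rep(c,None,np.load(c+'.npy'),manip.camera_params(c),(.493,.159))
E
```

```text
wrist top 274 [0.49021787 0.16385476 0.12726523] [0.4905845  0.16374275 0.12729092] [0.01516892 0.01398754 0.00356193]
barrel 736 [0.49127257 0.16301286] 0.00030624882853281827
scene top 24 [0.492908   0.16026291 0.12803933] [0.49135905 0.15974782 0.12871722] [0.01460441 0.01443652 0.00601306]
barrel 86 [0.49104509 0.16002299] 0.000999137133496062
side top 24 [0.49084405 0.16113113 0.12743656] [0.49046288 0.16155932 0.12747884] [0.01294923 0.01502611 0.002394  ]
barrel 248 [0.49147853 0.16249024] 0.001038054963983126
```

>>> drive_tool:
  deltas: "-0.2 -0.8 -0.5 0 0 0 0;-0.2 -0.8 -0.5 0 0 0 0;-0.2 -0.8 -0.5 0 0 0 0;-0.2 -0.79 -0.51 0 0 0 0;-0.2 0 0 0.5 0 0 0;-0.2 0 0 0.5 0 0 0;-0.2 0 0 0 0 0 0;-0.2 0 0 0 0 0 0"

```text
time: 3.75
eef_pos: [0.49, 0.1639, 0.2107]
eef_rot: [[-0.958, 0.285, -0.002], [0.285, 0.958, -0.0], [0.002, -0.001, -1.0]]
contact_force: [-0.6, -0.5, -0.7]
grip_width: 0.599
gripper_force: 0.0
```

```bash
python3 - <<'E'
from h import *
s=manip.state();print(s['time'],s['eef_pos'],s['grip_width'])
P=manip.camera_params('wrist')
im,d=manip.get_image('wrist');cv2.imwrite('pics/w2.png',im[...,::-1])
q=np.full((480,640,3),np.nan);m=d>0;q[m]=region_pts('wrist',d,m,P)
n=np.hypot(q[...,0]-.491,q[...,1]-.163)<.022
t=q[n&(q[...,2]>.1255)&(q[...,2]<.132)];b=q[n&(q[...,2]>.045)&(q[...,2]<.112)]
print(len(t),t.mean(0),(t.min(0)+t.max(0))/2,np.ptp(t,axis=0))
r=least_squares(lambda c:np.hypot(b[:,0]-c[0],b[:,1]-c[1])-.01,[.491,.163],loss='soft_l1',f_scale=.001);print(len(b),r.x,np.abs(r.fun).mean())
E
```

```text
3.75 [0.48995443 0.16390261 0.21067122] 0.5986997110399545
395 [0.49142982 0.16248903 0.12738104] [0.49153723 0.1624426  0.12721392] [0.01424478 0.01450443 0.00329538]
570 [0.4922965  0.16229518] 0.00014512343180587633
```

View pics/w2.png

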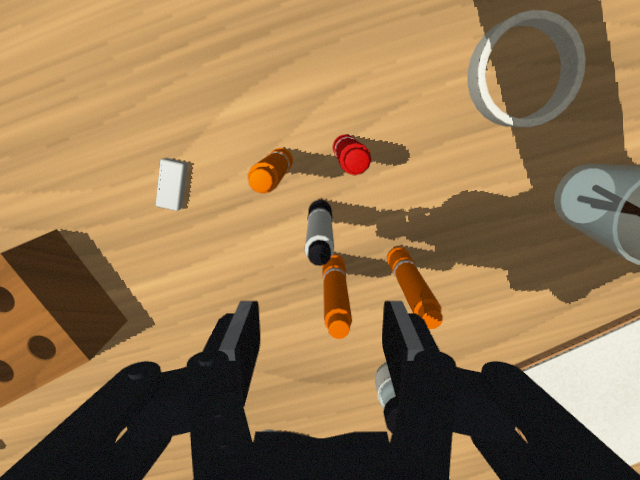

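Centred: the marker's plug is at (319,252), between the fingers, and the neighbours stand clear of the finger line. I'll descend and grip.

>>> drive_tool:
  deltas: "-0.2 -0.1 -0.05 0.9 0 0 0;-0.2 0 0 0.9 0 0 0;-0.2 0 0 0.9 0 0 0;-0.2 0 0 0.9 0 0 0;-0.2 0 0 0.9 0 0 0;-0.2 0 0 0.9 0 0 0;-0.2 0 0 0.9 0 0 0;-0.2 0 0 0.4 0 0 0;-0.2 0 0 0 0 0 0"

```text
time: 4.7
eef_pos: [0.4919, 0.1618, 0.0766]
eef_rot: [[-0.958, 0.286, -0.002], [0.286, 0.958, -0.0], [0.002, -0.001, -1.0]]
contact_force: [0.4, -0.1, -0.0]
grip_width: 0.601
gripper_force: 0.0
```

>>> drive_tool:
  deltas: "1 0 0 0 0 0 0;1 0 0 0 0 0 0;1 0 0 0 0 0 0;1 0 0 0 0 0 0;1 0 0 0 0 0 0;1 0 0 0 0 0 0;1 0 0 0 0 0 0"
  force: 40

```text
time: 5.4
eef_pos: [0.4939, 0.1619, 0.0785]
eef_rot: [[-0.958, 0.287, 0.002], [0.287, 0.958, 0.0], [-0.002, 0.001, -1.0]]
contact_force: [-1.4, -0.3, 5.8]
grip_width: 0.222
gripper_force: 39.0
```

>>> drive_tool:
  deltas: "1 0 0 -0.5 0 0 0;1 0 0 -1 0 0 0;1 0 0 -1 0 0 0;1 0 0 -1 0 0 0;1 0 0 -1 0 0 0;1 0 0 -1 0 0 0;1 0 0 -1 0 0 0;1 0 0 -1 0 0 0;1 0 0 -0.6 0 0 0;1 0 0 0 0 0 0"
  force: 60

```text
time: 6.4
eef_pos: [0.4939, 0.162, 0.2412]
eef_rot: [[-0.958, 0.287, 0.003], [0.287, 0.958, 0.001], [-0.003, 0.002, -1.0]]
contact_force: [-1.2, -0.4, -0.2]
grip_width: 0.216
gripper_force: 58.5
```

```bash
python3 - <<'E'
from h import *
s=manip.state();print(s['time'],s['eef_pos'],s['contact_force'],s['grip_width'])
P=manip.camera_params('wrist')
im,d=manip.get_image('wrist');cv2.imwrite('pics/w3.png',im[...,::-1]);np.save('w3.npy',d)
q=np.full((480,640,3),np.nan);m=d>0;q[m]=region_pts('wrist',d,m,P)
e=s['eef_pos'];n=(np.hypot(q[...,0]-e[0],q[...,1]-e[1])<.025)
z=q[...,2]-e[2]
b=q[n&(z<-.005)&(z>-.09)];v,u=np.nonzero(n&(z<0));print(len(b),u.min() if len(u) else 0,v.min() if len(v) else 0,b.min(0),b.max(0))
for c in('scene','side'):
    d=np.load(c+'.npy');P=manip.camera_params(c);m=d>0
    q=region_pts(c,d,m,P)
    t=q[(abs(q[:,2]-.072)<.004)&(abs(q[:,0]-.505)<.1)&(abs(q[:,1]+.14)<.1)]
    print(c,len(t),t.mean(0),cv2.minAreaRect(t[:,:2].astype(np.float32)*1000))
E
```

```text
6.4 [0.49392289 0.16195289 0.24123266] [-1.19961717 -0.37945369 -0.21964064] 0.21626871298509648
1937 296 175 [0.48110278 0.15215577 0.16711004] [0.49553116 0.17373008 0.23623173]
scene 1439 [ 0.50729647 -0.13681375  0.07208849] ((505.8051452636719, -137.27407836914062), (121.52513885498047, 116.96739959716797), 11.78200626373291)
side 2933 [ 0.4995878  -0.14080785  0.07123796] ((502.97296142578125, -136.64190673828125), (119.77229309082031, 118.92212677001953), 12.27856731414795)
```

View pics/w3.png

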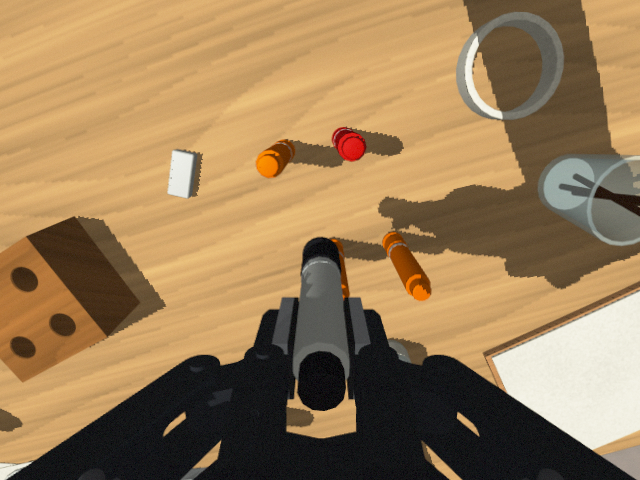

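The marker is gripped upright, with its cap at (320,250). The stand is at left, with wells at (24,279), (62,324) and (22,347). I'll carry the marker just beyond the stand so the wrist camera sees all four wells.

>>> drive_tool:
  deltas: "1 -0.55 -0.95 0 0 0 0;1 -0.55 -0.95 0 0 0 0;1 -0.55 -0.95 0 0 0 0;1 -0.55 -0.95 0 0 0 0;1 -0.55 -0.95 0 0 0 0;1 -0.55 -0.95 0 0 0 0;1 -0.55 -0.95 0 0 0 0;1 -0.55 -0.95 0 0 0 0;1 -0.55 -0.95 0 0 0 0;1 -0.55 -0.95 0 0 0 0"

```text
time: 7.45
eef_pos: [0.543, -0.0525, 0.2376]
eef_rot: [[-0.958, 0.287, -0.003], [0.287, 0.958, 0.001], [0.003, -0.0, -1.0]]
contact_force: [0.9, 0.1, -0.8]
grip_width: 0.218
gripper_force: 58.6
```

>>> drive_tool:
  deltas: "1 -0.55 -0.95 0 0 0 0;1 -0.55 -0.95 0 0 0 0;1 -0.55 -0.95 0 0 0 0;1 -0.55 -0.95 0 0 0 0;1 -0.55 -0.9 0 0 0 0;1 0 0 0 0 0 0;1 0 0 0 0 0 0;1 0 0 0 0 0 0"

```text
time: 8.25
eef_pos: [0.5689, -0.1567, 0.2385]
eef_rot: [[-0.958, 0.286, -0.002], [0.286, 0.958, 0.001], [0.002, 0.001, -1.0]]
contact_force: [0.3, 1.0, -0.7]
grip_width: 0.219
gripper_force: 58.6
```

```bash
python3 - <<'E'
from h import *
s=manip.state();print(s['time'],s['eef_pos'],s['contact_force'],s['grip_width'])
P=manip.camera_params('wrist')
im,d=manip.get_image('wrist');cv2.imwrite('pics/w4.png',im[...,::-1]);np.save('w4.npy',d)
import pickle;pickle.dump(P,open('w4.pkl','wb'))
for r in manip.masks_of('wrist','stand'):
    p=region_pts('wrist',d,r['region'],P);t=p[abs(p[:,2]-.072)<.004]
    print(r['confidence'],r['box'],len(t),np.median(t[:,2]),cv2.minAreaRect(t[:,:2].astype(np.float32)*1000))
for w in range(4):
    for r in manip.masks_of('wrist',f'well{w}')[:4]: print(w,r['confidence'],r['box'],r['region'].sum())
    break
E
```

```text
8.25 [ 0.56888478 -0.15669462  0.23853883] [ 0.32393911  0.99307938 -0.73360342] 0.21872771691546639
0.56 [221.9, 26.4, 415.0, 232.3] 18981 0.07144045350094819 ((504.337890625, -136.7501220703125), (116.67301177978516, 116.72940063476562), 12.324264526367188)
0 0.95 [221.2, 29.7, 419.1, 231.0] 20646
```

View pics/w4.png

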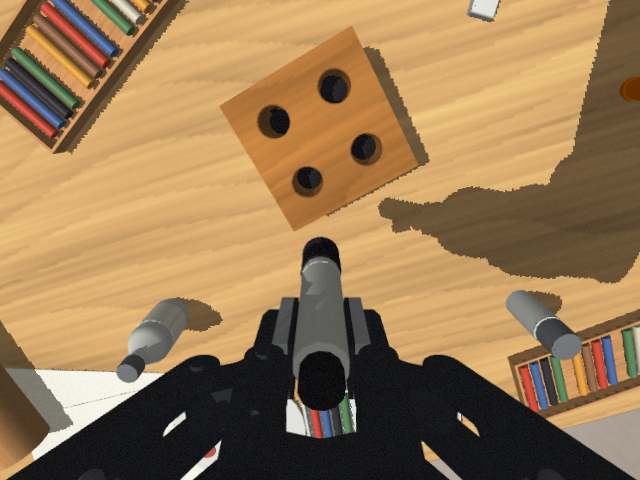

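```bash
python3 - <<'E'
from h import *
import pickle
P=pickle.load(open('w4.pkl','rb'));d=np.load('w4.npy');e=np.array([.56888,-.15669,.23854])
q=np.full((480,640,3),np.nan);m=d>0;q[m]=region_pts('wrist',d,m,P)
one=np.ones_like(d);ray=region_pts('wrist',one,one>0,P).reshape(480,640,3);c=np.array(P['extrinsics'])[:3,3];ray=ray-c
tp=c+ray*((.0716-c[2])/ray[...,2])[...,None]
C=np.array([.5043,-.1368]);a=np.radians(12.32)
R=np.array([[np.cos(a),-np.sin(a)],[np.sin(a),np.cos(a)]])
L=(tp[...,:2]-C)@R
ce=[]
for i,(x,y) in enumerate([(27,27),(27,-27),(-27,27),(-27,-27)]):
    n=(np.hypot(L[...,0]-x/1e3,L[...,1]-y/1e3)<.02)
    h=n&((q[...,2]<.067)|~m)
    mm=cv2.minEnclosingCircle((L[h]*1000).astype(np.float32));k=L[h].mean(0)*1000
    zz=q[h][:,2];zz=zz[np.isfinite(zz)]
    w=C+R@(k/1000);ce.append(w)
    print(i,h.sum(),(h&~m).sum(),'loc',k.round(2),'encl',np.round(mm[0],2),round(mm[1],2),'world',w.round(4),'z pct',np.percentile(zz,[1,10,30,50]).round(3))
print('centre',np.mean(ce,0))
n=np.hypot(q[...,0]-e[0],q[...,1]-e[1])<.03;z=q[...,2]-e[2]
for lo,hi,r in((-.045,-.02,.01),(-.068,-.045,.011)):
    b=q[n&(z>lo)&(z<hi)]
    f=least_squares(lambda k:np.hypot(b[:,0]-k[0],b[:,1]-k[1])-r,e[:2],loss='soft_l1',f_scale=.001);print(len(b),f.x,np.abs(f.fun).mean(),'rel',f.x-e[:2])
E
```

```text
0 764 11 loc [26.71 26.55] encl [30.72 24.65] 16.83 world [ 0.5247 -0.1052] z pct [0.014 0.037 0.041 0.042]
1 703 5 loc [ 26.59 -27.03] encl [ 27.7  -32.14] 17.2 world [ 0.536  -0.1575] z pct [0.017 0.038 0.041 0.042]
2 865 8 loc [-27.06  26.82] encl [-27.23  29.83] 15.61 world [ 0.4721 -0.1164] z pct [0.002 0.031 0.041 0.041]
3 786 4 loc [-27.15 -26.39] encl [-28.25 -29.8 ] 15.29 world [ 0.4834 -0.1684] z pct [0.001 0.01  0.012 0.013]
centre [ 0.50407968 -0.1368601 ]
803 [ 0.5671346  -0.15585076] 0.00027289993883545545 rel [-0.0017454   0.00083924]
352 [ 0.56732038 -0.15593838] 0.00020102253438380075 rel [-0.00155962  0.00075162]
```

Depth looks 30 mm down in wells 0–2, so those hold old caps, and down to the floor in the well nearest (0.4834,-0.1687), so that one appears free. I'll move over it and check alignment, then feel.

>>> drive_tool:
  deltas: "1 0.75 -0.36 0 0 0 0;1 0.75 -0.36 0 0 0 0;1 0.75 -0.36 0 0 0 0;1 0.75 -0.36 0 0 0 0;1 0.75 -0.36 0.6 0 0 0;1 0.08 -0.01 0.8 0 0 0;1 0 0 0.8 0 0 0;1 0 0 0.8 0 0 0;1 0 0 0.5 0 0 0;1 0 0 0 0 0 0"

```text
time: 9.4
eef_pos: [0.4847, -0.1695, 0.168]
eef_rot: [[-0.958, 0.286, -0.002], [0.286, 0.958, 0.001], [0.003, 0.001, -1.0]]
contact_force: [-0.8, 0.8, -1.1]
grip_width: 0.22
gripper_force: 58.6
```

>>> drive_tool:
  deltas: "1 0 0 0 0 0 0;1 0 0 0 0 0 0;1 0 0 0 0 0 0"

```text
time: 9.7
eef_pos: [0.4864, -0.1706, 0.1701]
eef_rot: [[-0.958, 0.287, 0.002], [0.287, 0.958, -0.001], [-0.002, -0.0, -1.0]]
contact_force: [0.4, 0.5, -0.3]
grip_width: 0.221
gripper_force: 58.6
```

```bash
python3 - <<'E'
from h import *
s=manip.state();print(s['time'],s['eef_pos'],s['eef_rot'].round(4).tolist(),s['contact_force'])
P=manip.camera_params('wrist');im,d=manip.get_image('wrist');e=s['eef_pos']
cv2.imwrite('pics/w5.png',im[...,::-1])
q=np.full((480,640,3),np.nan);m=d>0;q[m]=region_pts('wrist',d,m,P)
n=np.hypot(q[...,0]-e[0],q[...,1]-e[1])<.03;z=q[...,2]-e[2]
for lo,hi,r in((-.04,-.02,.01),(-.067,-.045,.011)):
    b=q[n&(z>lo)&(z<hi)]
    f=least_squares(lambda k:np.hypot(b[:,0]-k[0],b[:,1]-k[1])-r,e[:2],loss='soft_l1',f_scale=.001);print(len(b),f.x,'rel',f.x-e[:2])
# stand edges from this view
t=q[(abs(q[...,2]-.0715)<.003)&(abs(q[...,0]-.504)<.1)&(abs(q[...,1]+.137)<.1)]
r=cv2.minAreaRect(t[:,:2].astype(np.float32)*1000);print(len(t),r)
E
```

```text
9.7 [ 0.48637642 -0.17062771  0.17013598] [[-0.958, 0.2866, 0.0015], [0.2866, 0.958, -0.0007], [-0.0016, -0.0002, -1.0]] [ 0.35756546  0.50110538 -0.34978973]
591 [ 0.48477799 -0.16987683] rel [-0.00159843  0.00075088]
354 [ 0.4849632  -0.16999243] rel [-0.00141322  0.00063528]
20006 ((504.4015808105469, -137.07847595214844), (116.70970916748047, 116.93827819824219), 12.162066459655762)
```

View pics/w5.png

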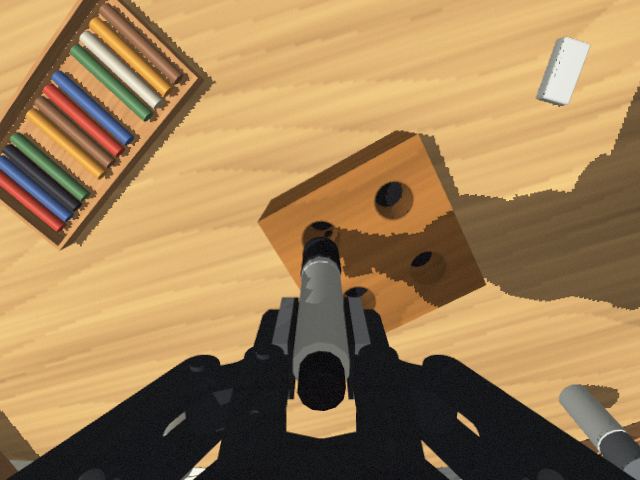

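The marker's foot is just above the free well, at (320,230), within about 1 mm of its axis. I'll make a small correction and descend slowly.

>>> drive_tool:
  deltas: "1 0.06 0.02 0.2 0 0 0;1 0 0 0.2 0 0 0;1 0 0 0.2 0 0 0;1 0 0 0.15 0 0 0;1 0 0 0.1 0 0 0;1 0 0 0.1 0 0 0;1 0 0 0.1 0 0 0;1 0 0 0.1 0 0 0;1 0 0 0 0 0 0"

```text
time: 10.65
eef_pos: [0.4845, -0.1696, 0.146]
eef_rot: [[-0.958, 0.287, -0.0], [0.287, 0.958, 0.0], [0.0, 0.0, -1.0]]
contact_force: [-0.0, -0.1, -1.2]
grip_width: 0.215
gripper_force: 58.6
```

>>> drive_tool:
  deltas: "1 0 0 0.1 0 0 0;1 0 0 0.1 0 0 0;1 0 0 0.1 0 0 0;1 0 0 0 0 0 0"

```text
time: 11.05
eef_pos: [0.4845, -0.1695, 0.1399]
eef_rot: [[-0.958, 0.287, -0.0], [0.287, 0.958, 0.0], [0.001, 0.0, -1.0]]
contact_force: [-0.5, 0.2, -0.9]
grip_width: 0.219
gripper_force: 58.6
```

>>> drive_tool:
  deltas: "1 0 0 0.15 0 0 0;1 0 0 0.15 0 0 0;1 0 0 0.15 0 0 0;1 0 0 0.15 0 0 0;1 0 0 0.1 0 0 0;1 0 0 0 0 0 0"

```text
time: 11.65
eef_pos: [0.4844, -0.1695, 0.1259]
eef_rot: [[-0.958, 0.287, -0.001], [0.287, 0.958, 0.0], [0.001, 0.0, -1.0]]
contact_force: [0.2, -0.1, 0.0]
grip_width: 0.223
gripper_force: 58.6
```

>>> drive_tool:
  deltas: "1 0 0 0.1 0 0 0;1 0 0 0.1 0 0 0;1 0 0 0.1 0 0 0;1 0 0 0.1 0 0 0;1 0 0 0 0 0 0"

```text
time: 12.15
eef_pos: [0.4845, -0.1695, 0.1179]
eef_rot: [[-0.958, 0.287, -0.001], [0.287, 0.958, 0.0], [0.001, 0.0, -1.0]]
contact_force: [0.1, -0.1, -0.2]
grip_width: 0.218
gripper_force: 58.6
```

>>> drive_tool:
  deltas: "1 0 0 0.1 0 0 0;1 0 0 0.1 0 0 0;1 0 0 0.1 0 0 0;1 0 0 0 0 0 0"

```text
time: 12.55
eef_pos: [0.4844, -0.1695, 0.1119]
eef_rot: [[-0.958, 0.287, -0.001], [0.287, 0.958, 0.0], [0.001, 0.0, -1.0]]
contact_force: [-0.9, 0.3, -1.1]
grip_width: 0.217
gripper_force: 58.6
```

>>> drive_tool:
  deltas: "1 0 0 0.1 0 0 0;1 0 0 0.1 0 0 0;1 0 0 0.1 0 0 0;1 0 0 0 0 0 0"

```text
time: 12.95
eef_pos: [0.4844, -0.1695, 0.1059]
eef_rot: [[-0.958, 0.287, -0.001], [0.287, 0.958, 0.0], [0.001, 0.0, -1.0]]
contact_force: [-0.5, 0.5, -0.8]
grip_width: 0.217
gripper_force: 58.6
```

>>> drive_tool:
  deltas: "1 0 0 0.1 0 0 0;1 0 0 0.1 0 0 0;1 0 0 0 0 0 0"

```text
time: 13.25
eef_pos: [0.4851, -0.1697, 0.1022]
eef_rot: [[-0.958, 0.287, 0.001], [0.287, 0.958, 0.0], [-0.001, 0.0, -1.0]]
contact_force: [0.7, 0.0, -0.6]
grip_width: 0.218
gripper_force: 58.5
```

Past where an old cap would stop it, with no force, so this well is free. Next is the spring catch.

>>> drive_tool:
  deltas: "1 0 0 0.1 0 0 0;1 0 0 0.05 0 0 0;1 0 0 0.05 0 0 0;1 0 0 0 0 0 0"

```text
time: 13.65
eef_pos: [0.4855, -0.1701, 0.0992]
eef_rot: [[-0.958, 0.287, 0.002], [0.287, 0.958, -0.001], [-0.002, -0.0, -1.0]]
contact_force: [0.5, -0.3, 4.5]
grip_width: 0.219
gripper_force: 59.0
```

>>> drive_tool:
  deltas: "1 0 0 0.05 0 0 0;1 0 0 0.05 0 0 0;1 0 0 0 0 0 0"

```text
time: 13.95
eef_pos: [0.4847, -0.17, 0.0961]
eef_rot: [[-0.958, 0.287, -0.0], [0.287, 0.958, -0.001], [-0.0, -0.001, -1.0]]
contact_force: [1.0, -1.8, -0.6]
grip_width: 0.22
gripper_force: 58.5
```

>>> drive_tool:
  deltas: "1 0 0 0.05 0 0 0;1 0 0 0.05 0 0 0;1 0 0 0 0 0 0"

```text
time: 14.25
eef_pos: [0.4843, -0.1695, 0.0937]
eef_rot: [[-0.958, 0.287, -0.001], [0.287, 0.958, 0.0], [0.001, 0.0, -1.0]]
contact_force: [0.5, 0.0, -1.7]
grip_width: 0.213
gripper_force: 58.5
```

The catch gave about 4.5 N and was then passed. On to the floor.

>>> drive_tool:
  deltas: "1 0 0 0.05 0 0 0;1 0 0 0.05 0 0 0;1 0 0 0.05 0 0 0;1 0 0 0 0 0 0"

```text
time: 14.65
eef_pos: [0.4846, -0.1694, 0.091]
eef_rot: [[-0.958, 0.287, -0.0], [0.287, 0.958, 0.001], [0.0, 0.001, -1.0]]
contact_force: [1.4, 0.7, -0.7]
grip_width: 0.218
gripper_force: 58.6
```

>>> drive_tool:
  deltas: "1 0 0 0.05 0 0 0;1 0 0 0.05 0 0 0;1 0 0 0 0 0 0"

```text
time: 14.95
eef_pos: [0.4849, -0.1696, 0.0896]
eef_rot: [[-0.958, 0.287, 0.001], [0.287, 0.958, 0.0], [-0.001, 0.0, -1.0]]
contact_force: [-0.0, 1.2, 3.1]
grip_width: 0.218
gripper_force: 59.0
```

Floor contact at about 3 N. I'll press 1 mm more and release with a modest opening.

>>> drive_tool:
  deltas: "1 0 0 0.05 0 0 0;1 0 0 0 0 0 0;-0.2 0 0 0 0 0 0;-0.2 0 0 0 0 0 0;-0.2 0 0 0 0 0 0;-0.2 0 0 0 0 0 0;-0.2 0 0 0 0 0 0"
  force: 20

```text
time: 15.65
eef_pos: [0.4845, -0.1696, 0.0881]
eef_rot: [[-0.958, 0.287, -0.001], [0.287, 0.958, 0.0], [0.001, 0.0, -1.0]]
contact_force: [-0.8, 0.2, -0.6]
grip_width: 0.603
gripper_force: 0.0
```

>>> drive_tool:
  deltas: "-0.2 0 0 -0.5 0 0 0;-0.2 0 0 -1 0 0 0;-0.2 0 0 -1 0 0 0;-0.2 0 0 -1 0 0 0;-0.2 0 0 -1 0 0 0;-0.2 0 0 -1 0 0 0;-0.2 -1 0 -0.5 0 0 0;-0.2 -1 0 0 0 0 0;-0.2 -1 0 0 0 0 0;-0.2 0 0 0 0 0 0"

```text
time: 16.65
eef_pos: [0.5442, -0.1877, 0.2089]
eef_rot: [[-0.958, 0.286, 0.002], [0.286, 0.958, -0.001], [-0.002, -0.0, -1.0]]
contact_force: [-0.9, 0.6, 0.4]
grip_width: 0.602
gripper_force: 0.0
```

```bash
python3 - <<'E'
from h import *
s=manip.state();print(s['time'],s['eef_pos'],s['contact_force'],s['grip_width'],s['gripper_force'])
P=manip.camera_params('wrist');im,d=manip.get_image('wrist')
cv2.imwrite('pics/w6.png',im[...,::-1])
q=np.full((480,640,3),np.nan);m=d>0;q[m]=region_pts('wrist',d,m,P)
n=np.hypot(q[...,0]-.4836,q[...,1]+.169)<.022
b=q[n&(q[...,2]>.08)&(q[...,2]<.2)];top=b[:,2].max();t=b[b[:,2]>np.percentile(b[:,2],99)-.0025]
print('top z',np.percentile(b[:,2],[50,90,99]),top,t.mean(0),'stand z',np.nanmedian(q[(abs(q[...,0]-.504)<.015)&(abs(q[...,1]+.137)<.015)],0))
for lo,hi in((.08,.095),(.1,.122)):
    c=b[(b[:,2]>lo)&(b[:,2]<hi)]
    if len(c)>10: print(len(c),least_squares(lambda k:np.hypot(c[:,0]-k[0],c[:,1]-k[1])-.01,[.4836,-.169],loss='soft_l1',f_scale=.001).x)
E
```

```text
16.65 [ 0.54418937 -0.18768202  0.20886967] [-0.90542041  0.56139885  0.36946064] 0.6019866270075781 0.0
top z [0.13859031 0.14004121 0.14078449] 0.1412625453617649 [ 0.48408578 -0.16800054  0.13947707] stand z [ 0.50372803 -0.13692251  0.07153291]
16 [ 0.48407551 -0.16821885]
29 [ 0.48422413 -0.16820053]
```

View pics/w6.png

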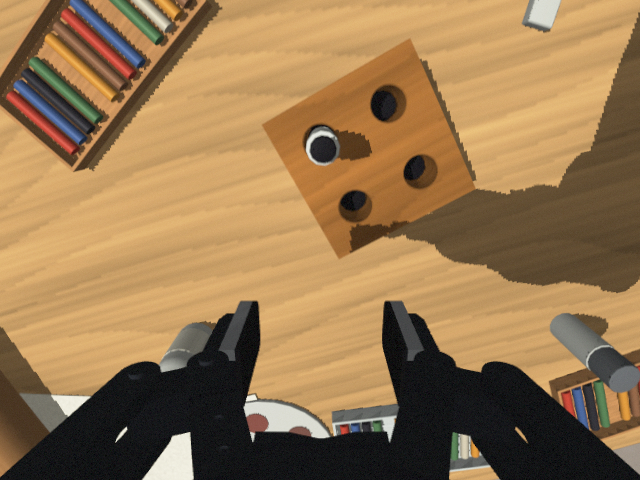

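The marker stands upright in the free well at (322,147). Its top is at about 0.1395–0.14 m, so the foot is at about 12 mm, on the floor, and the gripper is clear of everything.

```bash
python3 -c "
from plant import manip
print(manip.sign_off())"
```

```text
the job is handed in; nothing more can be done
None
```

The marker is cap-down, clicked home and released in the free well (at -27, -27 mm by my reading of the stand's axes). The highest stand contact I read was about 5 N, no bystander was touched, and I handed the job in at about 17 s; no verdict was returned.

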